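# Proof-pull a bench socket with the socket tester and stow the tester

## Task

Proof-test the bench socket that the yellow tester is plugged into: pull the tester's sprung blue knob straight out of its barrel until the green band shows but the red one does not (about 11.5 N), hold it there for a good second with the plug staying in the socket, then ease the knob all the way back in before letting go. Then take the tester by its barrel, unplug it and stand it, plug down, in the metal pot. Leave the charger plugged in and the tip box and tube rack where they are.

Things in the scene. Friction and masses are not known exactly. Their poses are not given: they have to be found in the camera images.
- pod: Grey wedge-shaped bench power pod, fixed, 100 mm deep, 250 mm long; its white face, 90 x 250 mm, slopes 30 degrees and looks up and towards the robot. Origin: centre of the face, on its surface, 65 mm above the bench; z points square out of the face, y along it, x up the slope. Two socket wells, at y = +55 and -55 mm, one holds the tester, the other the charger.
- socket_left (a point): Centre of the mouth of the left socket well (y = +55 mm of the pod, on the face), 37 mm wide, 18.5 mm deep; axes as the pod's. Two sprung clips snap behind the plug's lip. The sockets are unequally worn: a plug rises 1 to 8 mm almost freely before the clips catch it, then is held up to 15 N and let go at 16 to 24 N, some 3 to 5 mm further out.
- socket_right (a point): Centre of the mouth of the right socket well (y = -55 mm of the pod, on the face), 37 mm wide, 18.5 mm deep; axes as the pod's. Two sprung clips snap behind the plug's lip. The sockets are unequally worn: a plug rises 1 to 8 mm almost freely before the clips catch it, then is held up to 15 N and let go at 16 to 24 N, some 3 to 5 mm further out.
- tester: Socket tester: a spring pull gauge on a round plug, 124 mm long with the knob home, 0.2 kg; starts fully plugged in, square to the sloping face, in either socket. Origin: on its axis, at the underside of the plug flange, which lies on the socket face; z along its axis, from plug to knob. Black plug boss 36 mm across, z -18 to 0; black flange 48 mm across, z 0 to 10 mm.
- tester_barrel (a point): A point on the tester's axis inside its yellow barrel, 60 mm from the flange's underside. The barrel is round, 32 mm across, yellow with a black stripe, and runs from 10 to 78 mm from the flange's underside. Axes as the tester's.
- tester_foot (a point): Centre of the plug's underside, at z = -18 mm of the tester; its z axis points to the knob.
- gauge_knob (a point): Middle of the round blue pull knob (28 mm across, 26 mm tall), on the tester's axis, 93 mm from the flange's underside when home (knob then from 80 to 106 mm). Axes as the tester's.
- gauge: The sprung slide: blue pull knob and its rod. Origin and axes: the tester's when home, moving out along z as it is pulled (stop at 24 mm). A spring draws it back: 2 N to start it, then 0.6 N more per mm. On the rod, between barrel and knob, white shows up to 14 mm out, green from 14 mm (10.4 N), red from 18 mm (12.8 N); mid green is 16 mm, 11.6 N. Let go when out, it snaps back.
- pot: Open round metal pot standing loose on the bench, 0.45 kg, 93 mm across, 60 mm high, wall 3 mm, floor 5 mm thick. Origin: centre of its underside; z up.
- charger: White charger plugged into the other socket: a block 44 x 44 mm that stands 40 mm out of the socket face. Origin: on its axis in the plane of the socket face, z out of the face.
- tip_box: Blue pipette-tip box with yellow tips, 82 x 122 mm, 60 mm high, loose. Origin: centre of its underside.
- tube_rack: Green rack of microtubes, 68 x 200 mm, 39 mm high, loose. Origin: centre of its underside.
There are look-alikes about, which are no part of the job. Of the things that look like the tester, the larger one is meant.

How it is judged:
By the outcome, as a careful person would: the job done as asked, in the order asked, and still so for the second after the job is handed in, with the robot touching nothing.
It also fails if it takes over 72 s, if anything falls off the work surface, if the arm or the gripper's body presses on something with over 40 N, if the wrist force passes 120 N, or if a joint passes its speed limit or range.

## Robot

A 6-joint arm with a two-finger parallel gripper is mounted at the origin on the work surface. World frame = base frame: x ahead of the robot, y to its left, z up, the work surface at z = 0. Lengths are in m, angles in rad, forces in N, time in s.
With the tool pointing down it reaches from about 0.35 to 0.775 m from the base axis. Payload 7.3 kg.
Tool frame: the origin (TCP) lies at the very end of the fingers, on their centre line; the grasp point (between the pads) lies 19 mm behind it; z points along the fingers, y is the line along which they close (so a half turn about z gives the same grasp; the last joint's range is limited). The gripper opens to 92 mm and grips with 3 to 60 N. Pads are 19 mm wide; open, the fingers measure 130 mm over their backs; the gripper's body (75 mm by 190 mm) begins 47 mm behind the grasp point.
Start: joints at [-1.442, 0.342, 1.524, -0, 1.275, -0.146], TCP at [0.142, -0.505, 0.227] pointing down, gripper open.
Joint ranges: [-2.53, 2.53], [-0.77, 2.02], [0.04, 2.7], [-1, 4.14], [0.28, 2.66], [-3.11, 3.11]. Speed limits (rad/s): [2.57, 2.57, 3.14, 3.14, 3.14, 3.14].

## Interface

Orientations are given as [roll, pitch, yaw] about the fixed x, y, z axes, in that order (R = Rz(yaw) Ry(pitch) Rx(roll)).
In Python, from cell import robot gives the robot as it stands.
- The arm moves only by the tool apply_moves, never from a script. Its argument "motion" is text: rows parted by semicolons, each of 7 numbers parted by spaces: the opening in per cent of the stroke, from 0 (shut) to 100 (fully open), then the shift along the tool's x, y, z in cm, then the turn, a rotation vector about the tool's x, y, z in rad. A call has 1 to 20 rows; each row shifts and turns the commanded pose from where the row before left it, along the tool's axes as they then stand; what a row does not reach is not made up. A row lasts 1/8 s, in which the tool goes at most 62.5 mm and 10.7 degrees, less where a joint would pass 70% of its speed; a pose out of reach is approached as far as the arm can. A call with a gripper value outside its range is refused whole. The fingers move at their own pace and stop on an object; "force" is the grip in N (left out, the last holds). Time passes only in rows, so rows that do not move let the fingers close. It gives the time, the measured TCP pose, the force, the opening and the grip force at its end, in the units of the state.
- robot.observe(): the state, without advancing time (a new reading comes with each control period).
- robot.read_camera(name): name is "scene" or "top" or "wrist"; returns a dict with "img" (420x560x3 uint8, red, green, blue), "fovy" (degrees; the focal length in pixels is half the picture's height over the tangent of half this angle, whatever the lens; pixels are square), "cx", "cy" (the principal point, pixels), "k1" (the pictures are not rectified: a ray, as slopes to the right and down, at radius r is drawn at 1 + k1 r^2 times it, then the intrinsics apply), "R" (3x3) and "t" (3): a world point X has camera coordinates R X + t; the wrist camera has in their place "hand_eye" (4x4, takes a point from camera to tool coordinates, whose origin is the TCP and whose axes are the flange's). Camera axes: x right, y down, z forward; pixel columns grow to the right and rows downward; lengths in m; the calibration is good to about 2 mm. A picture is of the moment at which its call begins: read the wrist's pose just before it. There is no depth.
- robot.hand_in(): hands the job in; it is judged then, once.
Trained networks look in a picture, given as the dict that the camera call returned (one of the last four; its "shot" number tells which), for a name from the list of things; names that differ only in an ending like _2 or _b are one class to them, and where a whole thing is asked for, a point or a joint stands for the part that bears it (a point fixed in the world has none). Each returns a list of dicts, best first, with "score" (0 to 1); they miss things now and then, are a little off and sometimes report something else, mostly with a low value. They report only what shows in the picture. A call takes as long as a camera call. They do not tell look-alikes from the thing itself.
- robot.search_frame(target, picture): "centre" ([x, y, z] in m, in world coordinates, good to about 4 mm: the middle of the surface that is visible of it).
- robot.trace(target, picture): "pixels" (420x560 bool, what is visible of it).
The state is a dict: "time": time; "qpos": joint angles; "qvel": joint speeds; "joint_efforts": joint torques, N m; "tool_pos": TCP position; "tool_rot": TCP orientation; "contact_force": force on the tool from outside, world axes, zero at the start; "torque": the same for the moment, N m; "opening": finger opening in m; "grip_force": force on a finger pad.
Only numpy, scipy, OpenCV 4.12 (cv2) and the standard library are available. Lean on these libraries where they do the work, as an engineer would, in place of code of your own. Each camera call takes 0.05 s, during which the arm holds its last target. There are 200 camera calls.

## Working session

There is one attempt and no reset: what is moved stays moved. The work goes in short steps, Python scripts to look and compute and a tool call to move; the robot and the scene stay as the last step left them, time stands still between calls to the robot, and variables do not carry over. Pictures are saved under pics/ and viewed, at most 10 in all, crops included, and the job is handed in when it is done.

Besides the shell and the picture viewer there is one more tool, called after "Request:" as a command line: name --argument value ..., lists and objects as JSON in quotes. apply_moves: Moves the arm, as the interface text tells. Its arguments: {"type":"object","properties":{"motion":{"type":"string"},"force":{"type":"number"}},"required":["motion"]}

```bash
mkdir -p pics; ls; python3 - <<'E'
from cell import robot
import cv2,numpy as np
ims=[]
for n in("scene","top"):
    c=robot.read_camera(n); ims.append(c["img"])
    print(n,c["fovy"],c["cx"],c["cy"],c["k1"],np.round(c["R"],3).tolist(),np.round(c["t"],3).tolist())
    for t in("pod","tester","tester_barrel","gauge_knob","pot","charger","tip_box","tube_rack"):
        print(t,[(np.round(d["centre"],3).tolist(),round(d["score"],2)) for d in robot.search_frame(t,c)])
    cv2.imwrite(f"pics/{n}0.png",cv2.resize(c["img"][:,:,::-1],(800,600)))
print(robot.observe())
E
```

```text
pics
scene 54.5863005676343 274.78085090043226 208.80706526089432 -0.07479234752262023 [[0.697, 0.717, 0.011], [0.486, -0.461, -0.742], [-0.528, 0.523, -0.67]] [-0.393, -0.191, 1.159]
pod []
tester [([0.672, 0.294, 0.022], 0.72), ([0.623, 0.102, 0.114], 0.59)]
tester_barrel [([0.678, 0.293, 0.02], 0.79), ([0.624, 0.098, 0.108], 0.78), ([0.689, 0.01, 0.066], 0.43)]
gauge_knob [([0.711, 0.313, 0.017], 0.65), ([0.596, 0.097, 0.148], 0.63)]
pot [([0.484, -0.309, 0.026], 0.82)]
charger [([0.664, -0.007, 0.091], 0.59)]
tip_box [([0.489, 0.267, 0.051], 0.95)]
tube_rack [([0.447, 0.03, 0.024], 0.81)]
top 45.656507117686544 278.9463835095502 214.32112381242803 -0.09106254159359657 [[-0.024, -1.0, -0.004], [-0.995, 0.024, -0.1], [0.1, 0.002, -0.995]] [0.023, 0.576, 1.057]
pod [([0.655, 0.062, 0.066], 0.86)]
tester [([0.665, 0.294, 0.027], 0.96), ([0.62, 0.111, 0.121], 0.85)]
tester_barrel [([0.62, 0.109, 0.121], 0.83), ([0.669, 0.303, 0.025], 0.62)]
gauge_knob [([0.589, 0.103, 0.16], 0.7), ([0.708, 0.314, 0.018], 0.51), ([0.433, 0.042, 0.028], 0.35)]
pot [([0.495, -0.318, 0.007], 0.92)]
charger [([0.655, 0.008, 0.098], 0.56)]
tip_box [([0.475, 0.269, 0.058], 0.89)]
tube_rack [([0.436, 0.046, 0.028], 0.65)]
{'time': 0.9, 'qpos': array([-1.44202856e+00,  3.41995782e-01,  1.52409629e+00,  1.18444244e-05,
        1.27540639e+00, -1.46008283e-01]), 'qvel': array([ 4.61711801e-04,  8.73372004e-04, -2.51567716e-05, -1.73523172e-03,
        1.33733985e-03,  7.56638365e-04]), 'joint_efforts': array([-3.59433252e-04, -4.31128478e+01, -2.44483209e+01,  7.17247208e-02,
        4.83964419e-02,  1.80137692e-05]), 'tool_pos': array([ 0.14247221, -0.50531852,  0.226744  ]), 'tool_rot': array([3.14149782e+00, 2.49222161e-06, 2.74772598e-01]), 'contact_force': array([ 0.43327543, -0.09196592, -0.37456941]), 'torque': array([-0.00829691,  0.01493873, -0.03072805]), 'grip_force': 0.0, 'opening': 0.09186834465738745}
```

View pics/scene0.png

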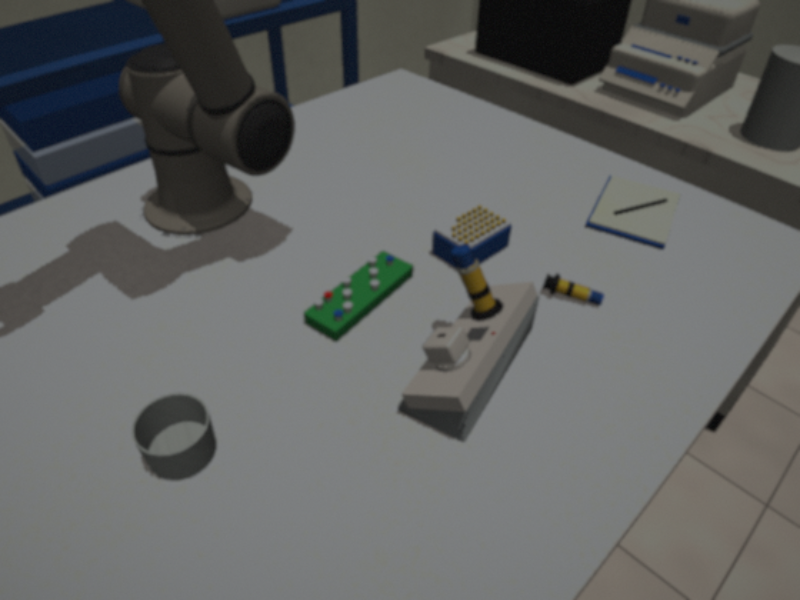

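View pics/top0.png

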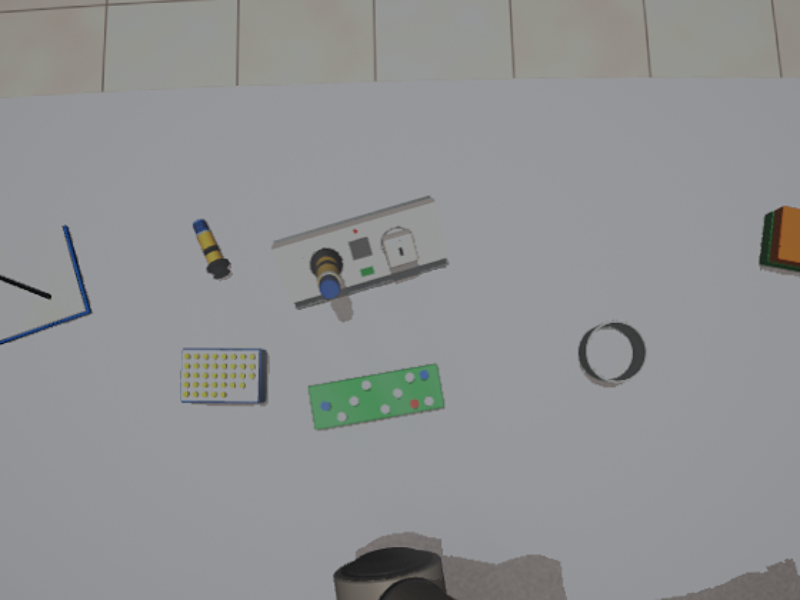

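The scene shows two tester-like things: the one plugged into the pod (scene px 478,285; top px 325,270) and one lying on the bench (scene 573,290; top 212,248). The plugged one is visibly larger, stands square on the sloping face and matches the description. The charger is in the other socket (scene 445,345), the pot is at scene 175,435. I'll confirm in a crop and fit the pod pose.

```bash
cat > h.py <<'E'
import numpy as np,cv2
from scipy.spatial.transform import Rotation as Ro
def proj(c,X,R=None,t=None):
    R=c["R"] if R is None else R; t=c["t"] if t is None else t
    p=np.atleast_2d(X)@np.array(R).T+t; s=p[:,:2]/p[:,2:]; r2=(s**2).sum(1,keepdims=True)
    f=210/np.tan(np.radians(c["fovy"])/2)
    return s*(1+c["k1"]*r2)*f+[c["cx"],c["cy"]]
def wristRt(c,st):
    Rt=Ro.from_euler("xyz",st["tool_rot"]).as_matrix(); H=np.array(c["hand_eye"])
    Rc=Rt@H[:3,:3]; pc=Rt@H[:3,3]+st["tool_pos"]; return Rc.T,-Rc.T@pc
def podR(yaw): return Ro.from_euler("zy",[yaw,0]).as_matrix()@Ro.from_euler("y",-np.pi/6).as_matrix()
def axis_pts(p,zs): # p=x,y,yaw of the left socket mouth centre offset +0.055
    R=podR(p[2]); return np.array([p[0],p[1],.065])+np.array([[0,.055,z] for z in zs])@R.T
E
python3 - <<'E'
from cell import robot
from h import *
from scipy.optimize import least_squares
S=robot.read_camera("scene");T=robot.read_camera("top")
obs=[]
for c in(S,T):
    for t,z in(("tester_barrel",.0),("gauge_knob",.093)):
        for d in robot.trace(t,c)[:3]:
            m=d["pixels"]; v,u=np.nonzero(m); print(c is T,t,round(d["score"],2),m.sum(),u.mean().round(1),v.mean().round(1),u.min(),u.max(),v.min(),v.max())
crop=np.hstack([cv2.resize(S["img"][150:250,285:445],(400,250),interpolation=2),cv2.resize(T["img"][130:230,125:285],(400,250),interpolation=2)])
big=cv2.resize(T["img"][130:230,160:340],(800,444),interpolation=2)
cv2.imwrite("pics/crop1.png",np.vstack([crop])[:,:,::-1])
# pod corners in top picture (800x600 px *0.7), face corners x=+-.045,y=+-.125
pc=np.array([[275,247],[434,202],[447,262],[297,303]])*.7
C=np.array([[.045,.125,0],[.045,-.125,0],[-.045,-.125,0],[-.045,.125,0]])
f=lambda p:(proj(T,[p[0],p[1],.065]+C@podR(p[2]).T)-pc).ravel()
s=least_squares(f,[.655,.06,.2]); print(s.x,s.fun.round(1))
for c in(S,T): print(proj(c,axis_pts(s.x,[0,.044,.093,.106])).round(1).tolist())
E
```

```text
False tester_barrel 0.98 448 400.8 202.5 380 422 192 213
False tester_barrel 0.66 919 332.2 198.2 316 351 170 223
False gauge_knob 0.67 86 417.2 207.8 412 422 203 212
False gauge_knob 0.66 225 323.8 178.5 316 332 170 187
False gauge_knob 0.29 2747 122.5 304.6 92 151 275 335
True tester_barrel 0.79 510 147.8 175.9 136 160 154 195
True tester_barrel 0.71 547 228.7 189.7 218 238 174 207
True gauge_knob 0.48 164 230.0 200.5 224 236 193 208
[0.65207397 0.05900616 0.25228822] [-1.3  1.4  2.6  0.6  2.5 -2.4 -3.9  0.2]
[[339.2, 218.2], [331.5, 200.5], [322.5, 179.9], [320.0, 174.3]]
[[229.5, 184.7], [230.4, 191.9], [231.5, 200.8], [231.8, 203.2]]
```

View pics/crop1.png

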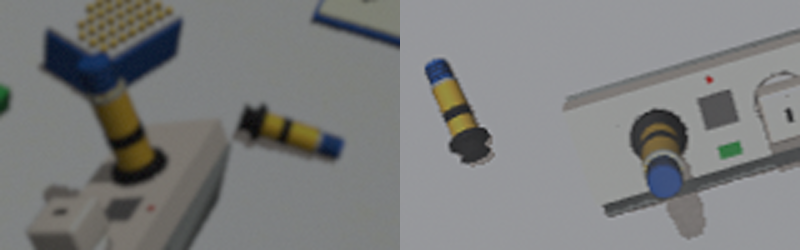

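The larger tester is the one in the pod's left socket (crop: upright on the left panel, big black flange); the small one lies beside the pod. Fit: pod at about (0.652, 0.059), yaw 0.25. Projected axis agrees with the traces within 1.5 px. Now the approach.

```bash
cat >> h.py <<'E'
def plan(p0,r0,pt,rt):
    "translation in tool axes (cm) then rotation vector"
    A=Ro.from_euler("xyz",r0);B=Ro.from_euler("xyz",rt)
    d=A.inv().apply(np.array(pt)-p0)*100; w=(A.inv()*B).as_rotvec(); 
    print("shift cm in current frame",d.round(2),"rotvec",w.round(4),"shift in target frame",(B.inv().apply(np.array(pt)-p0)*100).round(2))
E
python3 - <<'E'
from cell import robot
from h import *
s=robot.observe()
p=[.6521,.0590,.2523]
print(axis_pts(p,[.19]))
plan(s["tool_pos"],s["tool_rot"],axis_pts(p,[.19])[0],[np.pi,-np.pi/6,p[2]])
E
```

```text
[[0.54637787 0.08854372 0.22954483]]
shift cm in current frame [ 54.99 -46.2   -0.29] rotvec [-0.0058  0.5236  0.022 ] shift in target frame [ 46.85 -47.42  26.72]
```

Request:
apply_moves --motion "100 3.93 -3.3 0 0 0 0;100 3.93 -3.3 0 0 0 0;100 3.93 -3.3 0 0 0 0;100 3.93 -3.3 0 0 0 0;100 3.93 -3.3 0 0 0 0;100 3.93 -3.3 0 0 0 0;100 3.93 -3.3 0 0 0 0;100 3.93 -3.3 0 0 0 0;100 3.93 -3.3 0 0 0 0;100 3.93 -3.3 0 0 0 0;100 3.93 -3.3 0 0 0 0;100 3.93 -3.3 0 0 0 0;100 3.93 -3.3 0 0 0 0;100 3.93 -3.3 0 0 0 0;100 0 0 0 0 0.131 0;100 0 0 0 0 0.131 0;100 0 0 0 0 0.131 0;100 0 0 0 0 0.131 0.02;100 0 0 0 0 0 0"

```text
time: 3.58
tool_pos: [0.5445, 0.0885, 0.2257]
tool_rot: [-3.13, -0.521, 0.25]
contact_force: [-0.3, 0.6, 0.9]
opening: 0.0917
grip_force: 0.0
```

```bash
python3 - <<'E'
from cell import robot
from h import *
s=robot.observe(); c=robot.read_camera("wrist")
print(s["time"],s["tool_pos"],s["tool_rot"],s["contact_force"])
R,t=wristRt(c,s); p=[.6521,.0590,.2523]
img=c["img"][:,:,::-1].copy()
for q in proj(c,axis_pts(p,[0,.01,.078,.093,.106]),R,t): cv2.circle(img,tuple(int(v) for v in q),3,(0,0,255),-1)
C=np.array([[.045,.125,0],[.045,-.125,0],[-.045,-.125,0],[-.045,.125,0]])
q=proj(c,[p[0],p[1],.065]+C@podR(p[2]).T,R,t); print(q.round())
cv2.polylines(img,[q.astype(np.int32)],True,(255,0,255),1)
cv2.imwrite("pics/w1.png",img); np.savez("w1.npz",img=c["img"],R=R,t=t,**{k:c[k] for k in("fovy","cx","cy","k1")})
for n in("gauge_knob","tester","pod"):
    for d in robot.trace(n,c)[:2]:
        v,u=np.nonzero(d["pixels"]); print(n,round(d["score"],2),len(u),u.mean().round(1),v.mean().round(1),u.min(),u.max(),v.min(),v.max())
E
```

```text
3.575 [0.54450143 0.08846156 0.2256875 ] [-3.13013491 -0.52053913  0.2503842 ] [-0.27627558  0.55677295  0.87085861]
[[212. 133.]
 [474. 134.]
 [461. 222.]
 [218. 223.]]
gauge_knob 0.65 1419 282.0 208.5 263 301 186 230
gauge_knob 0.59 257 136.5 93.2 127 146 85 101
tester 0.88 2871 282.4 191.7 259 307 156 230
tester 0.69 1826 138.3 128.3 123 155 86 164
pod 0.59 21569 336.0 175.8 210 470 124 235
```

View pics/w1.png

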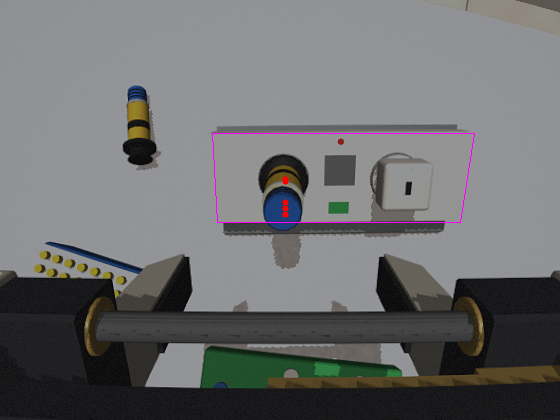

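The wrist view shows the tester (knob at 282,208; flange about 283,178), charger at 405,185, and the model outline agrees to about 3 px. I'll refine with a silhouette fit and compute the next move.

```bash
cat >> h.py <<'E'
def bbox(c,p,cyls,R,t):
    a=np.linspace(0,2*np.pi,60); P=[]
    for r,z0,z1 in cyls:
        for z in(z0,z1): P.append(np.c_[r*np.cos(a),.055+r*np.sin(a),0*a+z])
    q=proj(c,[p[0],p[1],.065]+np.vstack(P)@podR(p[2]).T,R,t); return np.r_[q.min(0),q.max(0)]
E
python3 - <<'E'
from cell import robot
from h import *
from scipy.optimize import least_squares
w=np.load("w1.npz"); c={k:w[k] for k in("fovy","cx","cy","k1")}; R,t=w["R"],w["t"]
C=np.array([[.045,.125,0],[.045,-.125,0]])
def f(p):
    k=bbox(c,p,[(.014,.08,.106)],R,t); g=bbox(c,p,[(.024,0,.01)],R,t)
    q=proj(c,[p[0],p[1],.065]+C@podR(p[2]).T,R,t)
    return np.r_[k-[263,186,301.5,230.5],g[:3]-[259,156,307.5],.3*(q[0,0]-210),.3*(q[1,0]-471)]
s=least_squares(f,[.652,.059,.252],loss="soft_l1"); print(s.x.round(4),f(s.x).round(1))
st=robot.observe(); p=s.x; print(axis_pts(p,[0,.093]).round(4))
plan(st["tool_pos"],st["tool_rot"],axis_pts(p,[.130])[0],[np.pi,-np.pi/6,p[2]])
plan(st["tool_pos"],st["tool_rot"],axis_pts(p,[.083])[0],[np.pi,-np.pi/6,p[2]])
E
```

```text
[0.6519 0.0615 0.2565] [-0.7 -0.5  0.7  2.1 -0.8 -1.1  1.  -0.2  0.1]
[[0.638  0.1147 0.065 ]
 [0.593  0.1029 0.1455]]
shift cm in current frame [-0.03 -0.19  5.76] rotvec [-0.0075 -0.0006 -0.0032] shift in target frame [-0.02 -0.23  5.76]
shift cm in current frame [-0.03 -0.15 10.46] rotvec [-0.0075 -0.0006 -0.0032] shift in target frame [-0.02 -0.23 10.46]
```

Request:
apply_moves --motion "100 0 -0.2 2.6 -0.0075 -0.0006 -0.0032;100 0 0 2.6 0 0 0;100 0 0 2.6 0 0 0;100 0 0 2.6 0 0 0;100 0 0 0 0 0 0;60 0 0 0 0 0 0" --force 35

```text
time: 4.53
tool_pos: [0.5969, 0.1042, 0.1373]
tool_rot: [-3.141, -0.524, 0.256]
contact_force: [0.3, 0.5, 0.2]
opening: 0.0857
grip_force: 0.0
```

```bash
python3 - <<'E'
from cell import robot
from h import *
s=robot.observe(); c=robot.read_camera("wrist"); sc=robot.read_camera("scene")
p=[.6519,.0615,.2565]
R,t=wristRt(c,s); img=c["img"][:,:,::-1].copy()
for z,r in((.08,.014),(.106,.014),(.078,.016),(0,.024)):
    a=np.linspace(0,6.28,60); q=proj(c,[p[0],p[1],.065]+np.c_[r*np.cos(a),.055+r*np.sin(a),0*a+z]@podR(p[2]).T,R,t)
    cv2.polylines(img,[q.astype(np.int32)],True,(255,0,255),1)
cr=cv2.resize(sc["img"][120:240,260:420,::-1],(560,420),interpolation=2)
cv2.imwrite("pics/w2.png",cv2.resize(np.hstack([img,cr]),(800,300)))
plan(s["tool_pos"],s["tool_rot"],axis_pts(p,[.083])[0],[np.pi,-np.pi/6,p[2]])
E
```

```text
shift cm in current frame [0.06 0.02 0.08] rotvec [-0.0005 -0.0001 -0.0003] shift in target frame [0.06 0.02 0.08]
```

View pics/w2.png

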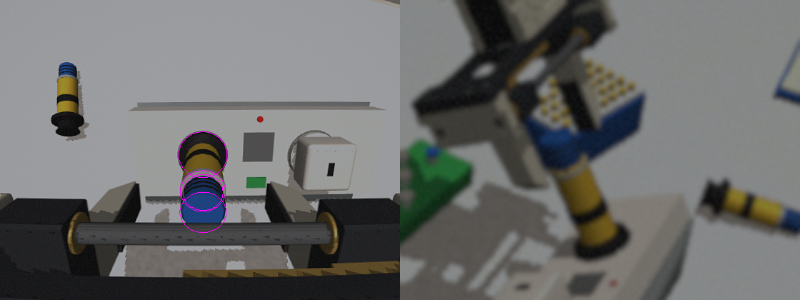

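The overlay sits on the knob and flange (wrist half, about 203,205), with the fingers either side of the knob and their tips just above the barrel. Close.

Request:
apply_moves --motion "30 0 0 0 0 0 0;30 0 0 0 0 0 0;30 0 0 0 0 0 0;20 0 0 0 0 0 0;0 0 0 0 0 0 0;0 0 0 0 0 0 0;0 0 0 0 0 0 0;0 0 0 0 0 0 0" --force 35

```text
time: 5.62
tool_pos: [0.5964, 0.104, 0.1366]
tool_rot: [-3.141, -0.523, 0.256]
contact_force: [-0.7, 0.1, 0.1]
opening: 0.027
grip_force: 35.0
```

Request:
apply_moves --motion "0 0 0 -0.2 0 0 0;0 0 0 -0.2 0 0 0;0 0 0 -0.2 0 0 0;0 0 0 -0.2 0 0 0;0 0 0 -0.2 0 0 0;0 0 0 0 0 0 0;0 0 0 0 0 0 0"

```text
time: 6.5
tool_pos: [0.5915, 0.1027, 0.1451]
tool_rot: [-3.141, -0.523, 0.256]
contact_force: [2.0, 1.2, -5.8]
opening: 0.0267
grip_force: 35.0
```

```bash
cat > f.py <<'E'
from cell import robot
from h import *
ax=podR(.2565)[:,2]; p0=np.array([.5964,.104,.1366]); F=[]
for i in range(3):
    s=robot.observe(); F.append(s["contact_force"]@ax); c=robot.read_camera("wrist")
print(s["time"],"out mm",((s["tool_pos"]-p0)@ax*1000).round(2),"F axial",np.round(F,2),"lat",(s["contact_force"]-F[-1]*ax).round(2),"open",s["opening"])
E
python3 f.py
```

```text
6.6 out mm 9.94 F axial [-6.19 -6.27 -7.18] lat [-0.99 -0.19 -0.58] open 0.027210951580895502
```

Request:
apply_moves --motion "0 0 0 -0.2 0 0 0;0 0 0 -0.2 0 0 0;0 0 0 -0.2 0 0 0;0 0 0 0 0 0 0;0 0 0 0 0 0 0"

```text
time: 7.28
tool_pos: [0.5886, 0.102, 0.1504]
tool_rot: [-3.141, -0.523, 0.256]
contact_force: [4.5, -0.2, -8.5]
opening: 0.027
grip_force: 35.0
```

```bash
python3 f.py
```

```text
7.375 out mm 15.97 F axial [ -9.52 -10.23  -9.68] lat [-0.13 -0.07 -0.08] open 0.026746464291416944
```

Request:
apply_moves --motion "0 0 0 -0.15 0 0 0;0 0 0 -0.15 0 0 0;0 0 0 0 0 0 0;0 0 0 0 0 0 0"

```text
time: 7.92
tool_pos: [0.5871, 0.1016, 0.1529]
tool_rot: [-3.141, -0.523, 0.255]
contact_force: [5.1, 1.7, -10.9]
opening: 0.0269
grip_force: 35.0
```

```bash
python3 f.py; python3 - <<'E'
from cell import robot
import cv2,numpy as np
c=robot.read_camera("wrist"); s=robot.read_camera("scene")
cv2.imwrite("pics/band.png",np.hstack([cv2.resize(c["img"][200:350,185:385],(400,300),interpolation=2),cv2.resize(s["img"][140:230,280:400],(400,300),interpolation=2)])[:,:,::-1])
E
```

```text
8.025 out mm 18.86 F axial [-12.11 -10.99 -11.35] lat [-0.7  -0.57 -0.48] open 0.026964149923142843
```

View pics/band.png

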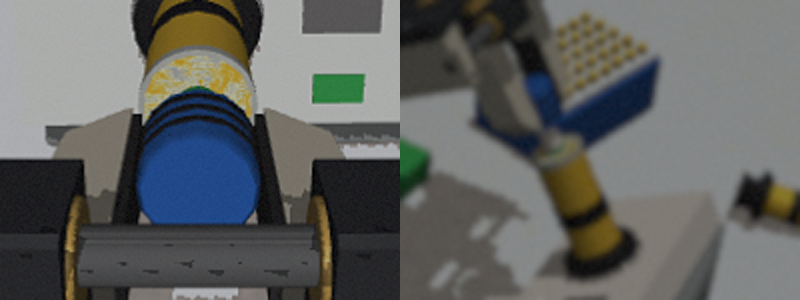

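The green band shows at the barrel mouth (wrist crop 200,90; scene crop 565,152), no red, force about 11.5 N. Hold, then ease back slowly.

Request:
apply_moves --motion "0 0 0 0 0 0 0;0 0 0 0 0 0 0;0 0 0 0 0 0 0;0 0 0 0 0 0 0;0 0 0 0 0 0 0;0 0 0 0 0 0 0;0 0 0 0 0 0 0;0 0 0 0 0 0 0;0 0 0 0 0 0 0;0 0 0 0 0 0 0;0 0 0 0 0 0 0;0 0 0 0 0 0 0"

```text
time: 9.68
tool_pos: [0.5872, 0.1016, 0.1529]
tool_rot: [-3.141, -0.523, 0.255]
contact_force: [5.1, 1.3, -9.9]
opening: 0.0272
grip_force: 35.0
```

```bash
python3 f.py
```

```text
9.775 out mm 18.87 F axial [-11.23 -11.9  -10.86] lat [-0.78 -0.06 -0.44] open 0.02705881679137183
```

Request:
apply_moves --motion "0 0 0 0.15 0 0 0;0 0 0 0.15 0 0 0;0 0 0 0.15 0 0 0;0 0 0 0.15 0 0 0;0 0 0 0.15 0 0 0;0 0 0 0.15 0 0 0;0 0 0 0.15 0 0 0;0 0 0 0.15 0 0 0;0 0 0 0.15 0 0 0;0 0 0 0.15 0 0 0;0 0 0 0.15 0 0 0;0 0 0 0.15 0 0 0;0 0 0 0.1 0 0 0;0 0 0 0 0 0 0;0 0 0 0 0 0 0"

```text
time: 11.7
tool_pos: [0.5964, 0.1039, 0.1367]
tool_rot: [-3.141, -0.524, 0.256]
contact_force: [0.4, -0.1, -1.1]
opening: 0.0269
grip_force: 35.0
```

```bash
python3 f.py
```

```text
11.8 out mm 0.13 F axial [-1.12 -0.59 -1.01] lat [-1.44 -0.35 -0.86] open 0.027264774232292677
```

Request:
apply_moves --motion "0 0 0 0.05 0 0 0;0 0 0 0.05 0 0 0;0 0 0 0 0 0 0;0 0 0 0 0 0 0"

```text
time: 12.35
tool_pos: [0.5966, 0.104, 0.1366]
tool_rot: [-3.141, -0.524, 0.256]
contact_force: [-8.3, -3.0, 8.4]
opening: 0.0269
grip_force: 35.0
```

```bash
python3 f.py
```

```text
12.45 out mm -0.12 F axial [11.67 10.22 11.06] lat [-2.42 -1.32 -1.55] open 0.027108286583254725
```

Knob is firmly home (it now pushes back). Relax, release, go down to the barrel.

Request:
apply_moves --motion "0 0 0 -0.07 0 0 0;70 0 0 0 0 0 0;70 0 0 0 0 0 0;70 0 0 0 0 0 0;70 0 0 0 0 0 0;70 0 0 1.3 0 0 0;70 0 0 1.3 0 0 0;70 0 0 1.2 0 0 0;70 0 0 0 0 0 0;0 0 0 0 0 0 0;0 0 0 0 0 0 0;0 0 0 0 0 0 0;0 0 0 0 0 0 0;0 0 0 0 0 0 0;0 0 0 0 0 0 0;0 0 0 0 0 0 0" --force 60

```text
time: 14.5
tool_pos: [0.615, 0.1089, 0.1038]
tool_rot: [-3.141, -0.524, 0.256]
contact_force: [-3.2, -0.9, 5.3]
opening: 0.0313
grip_force: 60.0
```

```bash
python3 f.py; python3 - <<'E'
from cell import robot
import numpy as np
c=robot.read_camera("top"); m=robot.trace("pot",c)
for d in m[:2]:
    v,u=np.nonzero(d["pixels"]); print(d["score"],len(u),u.min(),u.max(),v.min(),v.max(),u.mean(),v.mean())
from h import *
from scipy.optimize import least_squares
# fit pot: silhouette box of two circles
def bb(q):
    a=np.linspace(0,6.283,90); P=np.vstack([np.c_[q[0]+.0465*np.cos(a),q[1]+.0465*np.sin(a),0*a+z] for z in(0,.06)]); k=proj(c,P); return np.r_[k.min(0),k.max(0)]
o=np.array([u*0 for u in [0]]); 
v,u=np.nonzero(m[0]["pixels"]); o=np.array([u.min(),v.min(),u.max()+1,v.max()+1])
s=least_squares(lambda q:bb(q)-o,[.49,-.315]); print(s.x,s.fun)
S=robot.read_camera("scene"); v,u=np.nonzero(robot.trace("pot",S)[0]["pixels"]); o2=np.array([u.min(),v.min(),u.max()+1,v.max()+1]); c=S
s2=least_squares(lambda q:bb(q)-o2,[.49,-.315]); print(s2.x,s2.fun)
E
```

```text
14.6 out mm -38.03 F axial [6.25 6.59 6.08] lat [-0.08  0.72  0.06] open 0.03132339020768515
0.65 1622 404 452 225 267 428.67570900123303 246.05425400739827
0.2 3606 190 313 137 205 257.1688851913477 168.1993899057127
[ 0.49704494 -0.31339006] [-0.56556702 -0.47867171  0.54626019  0.46707922]
[ 0.49714068 -0.31177632] [-0.68101386 -0.70786803  0.7174422   0.51896335]
```

Request:
apply_moves --motion "0 0 0 -0.3 0 0 0;0 0 0 -0.3 0 0 0;0 0 0 -0.3 0 0 0;0 0 0 -0.3 0 0 0;0 0 0 -0.3 0 0 0;0 0 0 -0.5 0 0 0;0 0 0 -1 0 0 0;0 0 0 -2 0 0 0;0 0 0 -2 0 0 0;0 0 0 -2 0 0 0;0 0 0 0 0 0 0;0 0 0 0 0 0 0"

```text
time: 16.35
tool_pos: [0.5712, 0.0974, 0.1811]
tool_rot: [-3.141, -0.523, 0.255]
contact_force: [-0.2, -0.6, -1.9]
opening: 0.0312
grip_force: 60.0
```

```bash
python3 f.py; python3 - <<'E'
from cell import robot
from h import *
s=robot.observe(); c=robot.read_camera("wrist"); S=robot.read_camera("scene")
cv2.imwrite("pics/out.png",cv2.resize(np.hstack([c["img"],cv2.resize(S["img"][90:270,240:480],(560,420))]),(800,300))[:,:,::-1])
w=Ro.from_euler("xyz",s["tool_rot"]).inv()*Ro.from_euler("xyz",[np.pi,0,s["tool_rot"][2]])
plan(s["tool_pos"],s["tool_rot"],[.497,-.3125,.18],[np.pi,0,s["tool_rot"][2]])
E
```

```text
16.45 out mm 51.12 F axial [-1.54 -2.12 -2.32] lat [-0.9  -1.75 -0.76] open 0.031258242629837965
shift cm in current frame [-15.23  37.78  -8.74] rotvec [-1.200e-03 -5.219e-01  3.000e-04] shift in target frame [-17.54  37.79   0.06]
```

View pics/out.png

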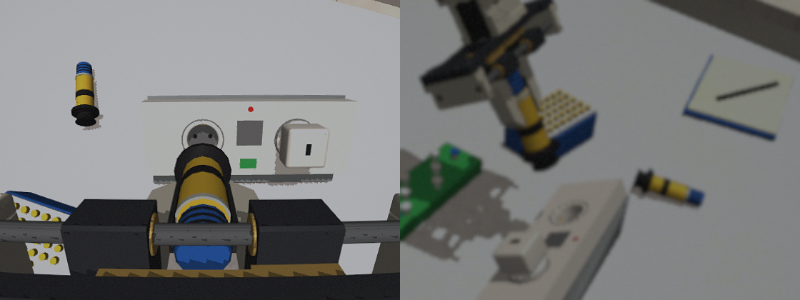

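Unplugged and held along the tool axis; socket empty, charger still in. Turn upright and travel to above the pot.

Request:
apply_moves --motion "0 0 0 -1.5 0 -0.1305 0;0 0 0 -1.5 0 -0.1305 0;0 0 0 0 0 -0.1305 0;0 0 0 0 0 -0.1305 0;0 -2.19 4.72 0 0 0 0;0 -2.19 4.72 0 0 0 0;0 -2.19 4.72 0 0 0 0;0 -2.19 4.72 0 0 0 0;0 -2.19 4.72 0 0 0 0;0 -2.19 4.72 0 0 0 0;0 -2.19 4.72 0 0 0 0;0 -2.19 4.72 0 0 0 0;0 0 0 0 0 0 0;0 0 0 0 0 0 0"

```text
time: 18.35
tool_pos: [0.4847, -0.3153, 0.2072]
tool_rot: [-3.14, -0.001, 0.255]
contact_force: [0.4, 0.7, -1.3]
opening: 0.031
grip_force: 60.0
```

```bash
python3 - <<'E'
from cell import robot
from h import *
s=robot.observe(); S=robot.read_camera("scene"); c=robot.read_camera("wrist")
plan(s["tool_pos"],s["tool_rot"],[.497,-.3125,.18],[np.pi,0,s["tool_rot"][2]])
Rt=Ro.from_euler("xyz",s["tool_rot"]).as_matrix(); R,t=wristRt(c,s)
def draw(im,f):
    a=np.linspace(0,6.28,60)
    for z,r in((.063,.018),(.045,.024),(.035,.024),(-.033,.016)):
        cv2.polylines(im,[f(s["tool_pos"]+np.c_[r*np.cos(a),r*np.sin(a),0*a+z]@Rt.T).astype(np.int32)],True,(255,0,255),1)
    for z,r in((.06,.0465),(.06,.0435),(0,.0465)):
        cv2.polylines(im,[f(np.c_[.497+r*np.cos(a),-.3125+r*np.sin(a),0*a+z]).astype(np.int32)],True,(0,255,0),1)
A=S["img"][:,:,::-1].copy(); draw(A,lambda X:proj(S,X))
B=c["img"][:,:,::-1].copy(); draw(B,lambda X:proj(c,X,R,t))
q=proj(S,[.497,-.3125,.1])[0].astype(int)
A=cv2.resize(A[max(q[1]-115,0):q[1]+95,max(q[0]-140,0):q[0]+140],(560,420))
cv2.imwrite("pics/pot.png",cv2.resize(np.hstack([B,A]),(800,300)))
E
```

```text
shift cm in current frame [1.26 0.04 2.72] rotvec [-0.0018 -0.0012  0.    ] shift in target frame [1.26 0.04 2.72]
```

View pics/pot.png

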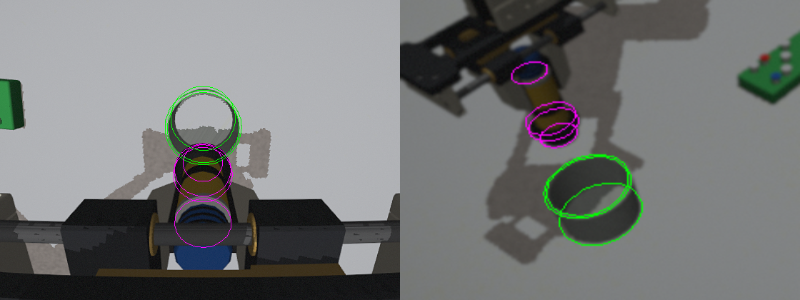

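The overlays match: tester (magenta) upright and aligned, pot (green) located. Shift over the pot centre and lower.

Request:
apply_moves --motion "0 1.25 0.05 0 -0.002 -0.001 0;0 0 0 2.5 0 0 0;0 0 0 3.5 0 0 0;0 0 0 3.5 0 0 0;0 0 0 2 0 0 0;0 0 0 1.5 0 0 0;0 0 0 0 0 0 0;0 0 0 0 0 0 0"

```text
time: 19.45
tool_pos: [0.4978, -0.3133, 0.0787]
tool_rot: [3.139, -0.001, 0.256]
contact_force: [0.4, -0.2, -2.5]
opening: 0.0311
grip_force: 60.0
```

```bash
python3 - <<'E'
from cell import robot
for i in range(3): s=robot.observe(); print(s["tool_pos"],s["tool_rot"],s["contact_force"]); robot.read_camera("top")
E
```

```text
[ 0.49777924 -0.31327638  0.07874881] [ 3.13879379e+00 -1.39114743e-03  2.56305207e-01] [ 0.37927218 -0.18790728 -2.5367271 ]
[ 0.49773232 -0.31339711  0.07890389] [ 3.13853484e+00 -1.53552486e-03  2.56136398e-01] [ 0.41977336  0.05255642 -1.17626068]
[ 0.4976612  -0.31344724  0.07892886] [ 3.13851241e+00 -1.62166915e-03  2.55985595e-01] [-0.184997   -0.39612198 -2.01703003]
```

Lower the last ~10 mm gently.

Request:
apply_moves --motion "0 0 0 0.3 0.002 0 0;0 0 0 0.3 0 0 0;0 0 0 0.2 0 0 0;0 0 0 0.1 0 0 0;0 0 0 0 0 0 0;0 0 0 0 0 0 0"

```text
time: 20.35
tool_pos: [0.497, -0.3131, 0.0688]
tool_rot: [-3.141, -0.0, 0.256]
contact_force: [0.9, 0.2, -1.3]
opening: 0.0308
grip_force: 60.0
```

Request:
apply_moves --motion "0 0 0 0.05 0 0 0;0 0 0 0.05 0 0 0;0 0 0 0 0 0 0;0 0 0 0 0 0 0"

```text
time: 20.85
tool_pos: [0.4972, -0.3131, 0.0685]
tool_rot: [-3.142, -0.001, 0.256]
contact_force: [-2.2, 0.8, 5.4]
opening: 0.0313
grip_force: 60.0
```

Foot is on the pot floor. Release and withdraw.

Request:
apply_moves --motion "0 0 0 -0.03 0 0 0;0 0 0 0 0 0 0;38 0 0 0 0 0 0;45 0 0 0 0 0 0;70 0 0 0 0 0 0;70 0 0 0 0 0 0;70 0 0 0 0 0 0;70 0 0 0 0 0 0;70 0 0 -1 0 0 0;70 0 0 -3 0 0 0;70 0 0 -5 0 0 0;70 0 0 -5 0 0 0;70 0 0 -3 0 0 0;70 0 0 0 0 0 0;70 0 0 0 0 0 0" --force 10

```text
time: 22.72
tool_pos: [0.4965, -0.3128, 0.2373]
tool_rot: [-3.14, 0.001, 0.256]
contact_force: [0.5, -0.2, -0.8]
opening: 0.0643
grip_force: 0.0
```

```bash
python3 - <<'E'
from cell import robot
import cv2,numpy as np
c=robot.read_camera("top"); s=robot.read_camera("scene"); 
cv2.imwrite("pics/end.png",cv2.resize(np.hstack([c["img"],s["img"]]),(800,300))[:,:,::-1])
E
```

```text
(no output)
```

View pics/end.png

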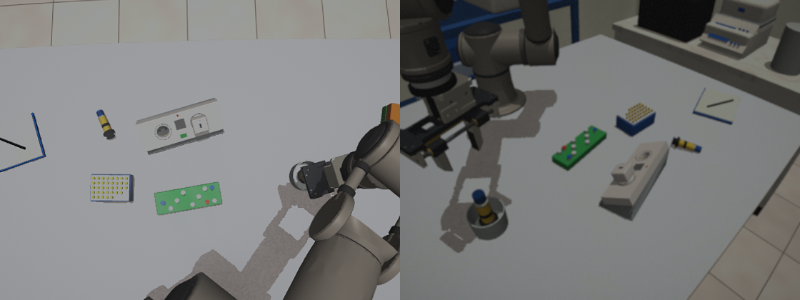

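The scene half shows the tester standing in the pot (482,210), with the charger, tip box and rack unmoved and the gripper clear.

```bash
python3 -c "
from cell import robot
print(robot.hand_in())"
```

```text
the job is handed in; nothing more can be done
None
```

The job is done and handed in at about 23 s. The tester was held at about 11.5 N with the green band showing for over 1.5 s and the plug still in the socket, and the knob was eased home. The tester was then unplugged and now stands plug-down in the pot, with the charger, tip box and tube rack where they were.

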